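# Open the hand-over gate and slide the tray stack through

### The arm

A 7-joint arm with a two-finger parallel gripper is mounted at the origin on the work surface. World frame = base frame: x ahead of the robot, y to its left, z up, the work surface at z = 0. Lengths are in m, angles in rad, forces in N, time in s.
With the tool pointing down it reaches from about 0.4 to 0.9 m from the base axis. Payload 5.6 kg.
Tool frame: the origin (TCP) lies midway between the tips of the shut fingers; the grasp point (between the pads) lies 19 mm behind it; z points along the fingers, y is the line along which they close (so a half turn about z gives the same grasp; the last joint's range is limited). The gripper opens to 92 mm and grips with 3 to 60 N. Pads are 20 mm wide; open, the fingers measure 128 mm over their backs; the gripper's body (75 mm by 189 mm) begins 69 mm behind the grasp point.
Start: joints at [1.234, 0.468, -0.012, 1.603, 0.006, 1.071, -0.056], TCP at [0.188, -0.622, 0.215] pointing down, gripper open.
Joint ranges: [-2.53, 2.53], [-0.31, 2.02], [-1.57, 1.55], [0.28, 2.44], [-1.29, 4.43], [0.15, 1.84], [-2.92, 2.92]. Speed limits (rad/s): [2.57, 2.57, 3.14, 3.14, 3.14, 3.14, 3.14].

### API

Orientations are given as a 3x3 rotation matrix whose columns are the frame's x, y, z axes.
In Python, from station import env, effector, solver, viewer, workorder, search_frame, tip_of gives the robot as it stands. Calls block until the motion is done:
- env.reach(position, orientation): joint-space move of the TCP to a pose.
- env.movel(position, frame=None, rate=0.15): straight line of the TCP; frame=None keeps the orientation; rate is the mean speed in m/s.
- env.goto_joints(angles): joint-space move.
- effector.release() and effector.grasp(squeeze=None): open the fingers fully, or close them until they stop; squeeze is the grip in N (None keeps the last).
- env.pause(seconds).
- solver.inverse_kinematics(position, orientation): joint angles nearest the present ones, or None.
- env.sense(): the state.
- viewer.read_camera(name): name is "side" or "top" or "wrist"; returns (picture, depth): 384x512x3 uint8, red, green, blue; 384x512 float32, m along the optical axis (not along the pixel's ray), 0 where there is no reading.
- viewer.camera_info(name): a dict with "intrinsics" (3x3 intrinsics, pixels), "eye" and "rotation" of the camera in the world; the wrist camera has in their place "T_tool_cam" (4x4, takes a point from camera to tool coordinates, whose origin is the TCP and whose axes are the flange's). Camera axes: x right, y up, looking along -z (the intrinsics and any distortion apply to the point x, -y, -z); pixel columns grow to the right and rows downward; lengths in m; the calibration is good to about 2 mm. The wrist camera is an equidistant fisheye: a pixel r from the principal point sees the ray r / f radians off the axis. A picture is of the moment at which its call begins: read the wrist's pose just before it. camera_info takes no time and is no camera call.
A pose or a line that the arm cannot do raises env.PlanningError and nothing moves.
- workorder.finish_job(): hands the job in; it is judged then, once.
Trained networks look in the newest picture that a camera, given by its name, has taken for a name from the list of things; names that differ only in an ending like _2 or _b are one class to them, and where a whole thing is asked for, a point or a joint stands for the part that bears it (a point fixed in the world has none). Each returns a list of dicts, best first, with "score" (0 to 1); they miss things now and then, are a little off and sometimes report something else, mostly with a low value. They report only what shows in the picture. A call takes as long as a camera call. They do not tell look-alikes from the thing itself.
- search_frame(camera, name): "at" ([x, y, z] in m, in world coordinates, good to about 4 mm: the middle of the surface that is visible of it).
- tip_of(camera, name): "at" ([x, y, z] in m, in world coordinates, good to about 4 mm: a listed point, or the origin of a listed thing).
The state is a dict: "t": time; "joint_positions": joint angles; "joint_velocities": joint speeds; "tau": joint torques, N m; "ee_pos": TCP position; "tcp_rot": TCP orientation; "wrist_force": force on the tool from outside, world axes, zero at the start; "moment": the same for the moment, N m; "gripper_width": finger opening in m; "grasp_force": force on a finger pad.
Only numpy, scipy, OpenCV 4.12 (cv2) and the standard library are available. Lean on these libraries where they do the work, as an engineer would, in place of code of your own. Each camera call takes 0.05 s, during which the arm holds its last target. There are 200 camera calls.

### The job

Push the counterweighted barrier arm up past its balance point so that it stays raised by itself, then push the stack of clear trays along the lane, through the open gate, until it rests against the end stop. Only push: do not lift or tip the stack, and leave the other things on the bench where they are.

Things in the scene. Friction and masses are not known exactly. Their poses are not given: they have to be found in the camera images.
- gate: Fixed hand-over lane with gate. Origin on the bench (z = 0), mid-lane, straight under the lowered barrier arm; y runs along the lane in the direction of travel (robot's left), x across it, away from the robot. Two aluminium guide rails 12 mm high, 10 mm wide, centred at x = -85 and +85 mm (160 mm clear between), run from y = -290 to +210 mm. Blue tape beside them is only marking.
- lane_stop (a point): end stop closing the lane: centre of its face at bench level, at x = 0, y = +200 mm of the gate. An aluminium bar across the lane, 180 mm long, 14 mm thick, 40 mm high; fixed
- gate_arm (a joint): barrier arm, 18 mm aluminium tube with steel counterweight, in rad: 0 = down, level across the lane, axis 85 mm above the bench (start); 1.45 = raised, nearly upright, at its stop. The free end rises from the lane's near side, up and away from the robot, in the gate's x-z plane. Below about 0.65 rad it falls back; above, it swings on to 1.45 and stays. Under 2 N up at the free end moves it.
- gate_hinge (a point): the arm's hinge axis (parallel to the gate's y), at x = +160, y = 0, z = 85 mm of the gate; fixed. Held between two upright plates 110 mm high, 50 mm along x, 74 mm apart over their outsides, on a 75 x 90 mm foot. The counterweight, a dark steel block 40 x 44 x 34 mm, sits 42 mm above and 40 mm behind it when the arm is down
- gate_arm_end (a point): the barrier arm's free end: centre of the end face of its black rubber sleeve (21 mm thick, 60 mm long), 260 mm from the hinge; turns with the arm. When down it is at x = -100, y = 0, z = 85 mm of the gate, with free space all round and below it down to the rail
- stack: loose stack of five clear trays clipped together, small grey chips on top: one rigid block 110 mm (its x, across the lane) by 130 mm (its y, along the lane) by 95 mm high, 0.35 to 0.8 kg, too tall to pass under the lowered arm. Origin at the centre of its underside. Starts in the lane on the -y side of the arm; against the end stop its origin is at y = +135 mm of the gate
- tweezers: steel tweezers lying flat, 127 mm long along its x, 9 mm high; bystander. Origin at its underside.
- calculator: white desk calculator lying flat, 75 x 120 x 12 mm; bystander. Origin at its underside.
- jar: clear screw-top jar with black cap standing beyond the lane, 48 mm across, 55 mm high; bystander. Origin at its underside.
- cup: small white open cup, 60 mm across, 50 mm high; bystander. Origin at its underside.
- bottle: white plastic bottle standing, 60 mm across, 130 mm high; bystander. Origin at its underside.
- bin: clear open tray with six compartments, 90 x 120 x 40 mm; bystander. Origin at its underside.
- driver: small screwdriver lying flat, 140 mm long along its x; bystander. Origin at its underside.
There are look-alikes about, which are no part of the job. Several things have the shape of the stack; the one meant has the colours described above.

How it is judged:
By the outcome, as a careful person would: the job done as asked, in the order asked, and still so for the second after the job is handed in, with the robot touching nothing.
It also fails if it takes over 67 s, if anything falls off the work surface, if the arm or the gripper's body presses on something with over 40 N, if the wrist force passes 120 N, or if a joint passes its speed limit or range.

## Working session

There is one attempt and no reset: what is moved stays moved. The work goes in short steps, each a Python script; the robot and the scene stay as the last script left them, time stands still between calls to the robot, and variables do not carry over. Pictures are saved under pics/ and viewed, at most 10 in all, crops included, and the job is handed in when it is done.

```bash
ls; mkdir -p pics
python3 - <<'E'
from station import *
import cv2,numpy as np
for c in ("top","side"):
    p,d=viewer.read_camera(c); cv2.imwrite(f"pics/{c}0.png",p[:,:,::-1])
    for n in ("gate","lane_stop","gate_hinge","gate_arm_end","stack"):
        print(c,n,[(np.round(r["at"],3),round(r["score"],2)) for r in tip_of(c,n)[:4]])
    i=viewer.camera_info(c); print({k:np.round(v,3).tolist() if not isinstance(v,str) else v for k,v in i.items()})
s=env.sense(); print(s["t"],s["ee_pos"],s["tcp_rot"],s["gripper_width"])
E
```

```text
pics
top gate [(array([ 0.602,  0.057, -0.   ]), 0.75)]
top lane_stop [(array([ 0.655,  0.246, -0.001]), 0.91)]
top gate_hinge [(array([0.759, 0.012, 0.083]), 0.82), (array([ 0.71 , -0.097,  0.   ]), 0.16)]
top gate_arm_end [(array([0.506, 0.08 , 0.088]), 0.83)]
top stack [(array([0.294, 0.177, 0.   ]), 0.98), (array([ 0.548, -0.122, -0.002]), 0.79), (array([ 0.658, -0.366,  0.003]), 0.69), (array([ 0.397, -0.34 , -0.002]), 0.6)]
{'intrinsics': [[375.477, 0.0, 255.493], [0.0, 375.477, 198.104], [0.0, 0.0, 1.0]], 'eye': [0.299, 0.058, 1.264], 'rotation': [[0.026, 0.979, -0.204], [-1.0, 0.025, -0.008], [-0.003, 0.204, 0.979]]}
side gate [(array([ 0.552, -0.126, -0.004]), 0.52)]
side lane_stop [(array([ 0.654,  0.248, -0.002]), 0.89)]
side gate_hinge [(array([0.762, 0.014, 0.085]), 0.59)]
side gate_arm_end [(array([0.761, 0.013, 0.084]), 0.72), (array([0.506, 0.079, 0.083]), 0.71)]
side stack [(array([ 0.395, -0.342,  0.002]), 0.94), (array([ 0.662, -0.367, -0.   ]), 0.87), (array([0.296, 0.172, 0.002]), 0.76), (array([ 0.55 , -0.124, -0.004]), 0.56)]
{'intrinsics': [[471.395, 0.0, 254.421], [0.0, 471.395, 192.316], [0.0, 0.0, 1.0]], 'eye': [0.348, -0.727, 0.963], 'rotation': [[0.971, 0.179, -0.158], [-0.239, 0.712, -0.66], [-0.006, 0.679, 0.734]]}
0.6 [ 0.18820638 -0.62215173  0.21461284] [[ 9.57176521e-01  2.89504936e-01 -1.15736794e-05]
 [ 2.89504936e-01 -9.57176521e-01 -2.54834894e-05]
 [-1.84556501e-05  2.10415605e-05 -1.00000000e+00]] 0.09218221554500228
```

View pics/top0.png

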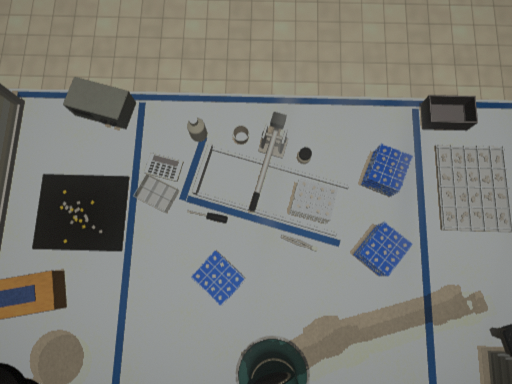

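View pics/side0.png

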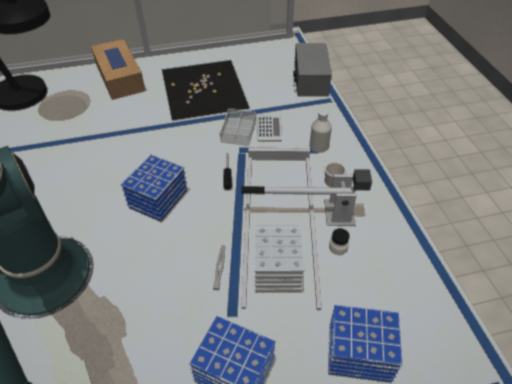

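The clear stack is the white one in the lane, at top pixel (312,200) and side pixel (280,258). That matches the detection at (0.549, -0.123). The three blue blocks are look-alikes. The arm is down, with its end at top pixel (253,208), and the hinge is at (272,138). Next I'll fit the gate frame, measure the stack's yaw and scan IK for the lifting pose.

```bash
cat > h.py <<'E'
from station import *
import numpy as np, cv2
# gate frame: 2D Kabsch on averaged detections (stop, hinge, arm end)
L=np.array([[0,.2],[.16,0],[-.1,0]]); W=np.array([[.6545,.247],[.7605,.013],[.506,.0795]])
l,w=L-L.mean(0),W-W.mean(0)
yaw=np.arctan2((l[:,0]*w[:,1]-l[:,1]*w[:,0]).sum(),(l*w).sum())
c,s=np.cos(yaw),np.sin(yaw); R=np.array([[c,-s,0],[s,c,0],[0,0,1]])
O=np.r_[W.mean(0)-R[:2,:2]@L.mean(0),0]
G=lambda x,y,z: O+R@np.array([x,y,z])
inv=lambda p: R.T@(np.asarray(p)-O)
def tilt(p,flip=1):   # tool z pitched p below horizontal along gate +x, tool y = gate y
    z=np.array([np.cos(p),0,-np.sin(p)]); y=np.array([0,flip,0.]); return R@np.c_[np.cross(y,z),y,z]
def cloud(cam,d):
    i=viewer.camera_info(cam); K=np.array(i["intrinsics"])
    v,u=np.nonzero(d>0); z=d[v,u]
    return np.c_[(u-K[0,2])/K[0,0]*z,-(v-K[1,2])/K[1,1]*z,-z]@np.array(i["rotation"]).T+i["eye"]
E
python3 - <<'E'
from h import *
print(np.degrees(yaw),O,np.round((W-O[:2])@R[:2,:2],4).tolist(), inv([.549,-.123,0]))
for cam in("top","side"):
    p,d=viewer.read_camera(cam); P=(cloud(cam,d)-O)@R
    m=(abs(P[:,0])<.12)&(P[:,1]<-.06)&(P[:,1]>-.3)&(P[:,2]>.08)&(P[:,2]<.11)
    Q=P[m]; print(cam,m.sum(),np.median(Q[:,2]) if m.sum() else 0)
    if m.sum()>20: print(cv2.minAreaRect((Q[:,:2]*1000).astype(np.float32)),np.percentile(Q,[2,98],axis=0).round(3).tolist())
for f in(1,-1):
  for deg in (15,25,35,45,55):
    T=tilt(np.radians(deg),f)
    print(f,deg,[None if (q:=solver.inverse_kinematics(G(x,0,z),T)) is None else np.round(q,2).tolist() for x,z in((-.2,.06),(-.075,.05),(-.02,.2),(.03,.27))])
E
```

```text
-14.612500702681483 [0.60416155 0.053702   0.        ] [[-0.0001, 0.1997], [0.1615, 0.0001], [-0.1015, 0.0002]] [-0.00879884 -0.18490261  0.        ]
top 1390 0.09378458251383992
((-11.65317153930664, -183.34974670410156), (111.2044906616211, 130.17649841308594), 0.787671685218811) [[-0.066, -0.246, 0.089], [0.041, -0.121, 0.099]]
side 2435 0.09522732056553262
((-10.51827621459961, -183.353515625), (110.10436248779297, 133.92364501953125), 0.8511160016059875) [[-0.064, -0.248, 0.084], [0.042, -0.121, 0.099]]
1 15 [None, None, None, [0.52, 0.72, -1.17, 2.37, 2.36, 1.47, -0.81]]
1 25 [None, None, None, [0.37, 0.38, -0.89, 2.32, 2.12, 0.98, -0.86]]
1 35 [None, None, [0.33, 0.41, -0.89, 2.37, 2.0, 0.92, -0.84], [0.04, 0.2, -0.45, 2.26, 1.83, 0.61, -0.66]]
1 45 [None, None, [-0.19, 0.21, -0.23, 2.31, 1.67, 0.5, -0.59], [0.09, 0.17, -0.46, 2.15, 1.33, 0.49, -0.14]]
1 55 [None, [0.2, 0.59, -0.71, 2.35, 1.91, 0.73, -0.8], [0.07, 0.22, -0.46, 2.19, 1.13, 0.47, 0.01], [0.73, 0.4, -1.2, 2.0, 1.16, 0.78, 0.17]]
-1 15 [None, None, None, [-0.06, 0.39, -0.45, 2.4, 2.3, 1.15, 1.98]]
-1 25 [None, None, None, [-0.42, 0.23, -0.01, 2.37, 2.16, 0.76, 2.07]]
-1 35 [None, None, [-0.66, 0.25, 0.21, 2.43, 2.08, 0.62, 2.03], [-0.98, 0.17, 0.65, 2.31, 1.89, 0.43, 2.35]]
-1 45 [None, None, [-1.17, 0.25, 0.87, 2.37, 1.75, 0.25, 2.41], [-1.4, 0.24, 1.24, 2.23, 0.78, 0.18, -2.81]]
-1 55 [None, [-0.41, 0.46, -0.01, 2.39, 2.06, 0.42, 2.04], [-1.18, 0.24, 0.96, 2.26, 0.46, 0.23, -2.53], [0.49, 0.27, -0.87, 2.01, 0.98, 0.63, -2.86]]
```

The stack is at gate (-0.011, -0.183) with about 0.8° yaw, and its size and height agree with the description. Reaching under the arm end from straight in front is marginal, so I'll scan oblique and side approaches from the empty +y side.

```bash
cat >> h.py <<'E'
def pose(az,p,flip=1):  # tool z: azimuth az in gate frame, pitch p below horizontal; tool y horizontal
    z=np.array([np.cos(p)*np.cos(az),np.cos(p)*np.sin(az),-np.sin(p)]); y=flip*np.array([-np.sin(az),np.cos(az),0]); return R@np.c_[np.cross(y,z),y,z]
def tip(th,az,p,r=.235,over=.015,gap=0.):
    """TCP so that the finger's upper face (10 mm off axis) touches the arm's underside at radius r, tip `over` beyond"""
    c=np.array([.16-r*np.cos(th),0,.085+r*np.sin(th)])-(.0105+gap)*np.array([np.sin(th),0,np.cos(th)])
    ca,sa=np.cos(az),np.sin(az); n=np.array([np.sin(p)*ca,np.sin(p)*sa,np.cos(p)]); z=np.array([np.cos(p)*ca,np.cos(p)*sa,-np.sin(p)])
    return G(*(c-.010*n+over*z))
E
python3 - <<'E'
from h import *
r=np.radians
for az in (0,-30,-60,-75,-90,-110):
  for p in (20,30,40,50,60):
    for f in (1,-1):
      T=pose(r(az),r(p),f)
      q=[solver.inverse_kinematics(tip(t,r(az),r(p),gap=g),T) for t,g in((0,.015),(.3,0),(.6,0),(.9,0))]
      ok=[x is not None for x in q]
      if all(ok): print(az,p,f,np.round(tip(0,r(az),r(p),gap=.015),3),np.round(q[0],2),np.round(q[3],2))
E
```

```text
0 50 1 [0.534 0.072 0.042] [ 0.32  0.75 -0.89  2.38  2.05  1.   -0.87] [ 0.09  0.18 -0.46  2.16  1.17  0.49 -0.01]
0 50 -1 [0.534 0.072 0.042] [-0.06  0.57 -0.45  2.4   2.1   0.74  2.05] [-1.39  0.26  1.23  2.23  0.38  0.21 -2.43]
0 60 1 [0.53  0.073 0.042] [-0.41  0.46  0.03  2.35  1.88  0.31 -0.9 ] [ 0.71  0.41 -1.18  2.02  1.06  0.78  0.23]
0 60 -1 [0.53  0.073 0.042] [-0.55  0.46  0.19  2.36  1.97  0.24  2.13] [ 0.14  0.2  -0.46  2.04  0.7   0.57 -2.66]
-30 20 1 [0.539 0.065 0.045] [-0.27  1.03 -0.6   2.18  1.75  1.71 -1.46] [ 0.07  0.69 -0.91  2.1   1.74  1.68 -0.95]
-30 20 -1 [0.539 0.065 0.045] [-0.4   0.97 -0.46  2.18  1.69  1.59  1.65] [-0.64  0.47 -0.01  2.14  1.51  1.21  2.13]
-30 30 1 [0.537 0.067 0.043] [-0.07  1.01 -0.8   2.19  1.77  1.67 -1.32] [ 0.29  0.75 -1.17  2.06  1.7   1.67 -0.81]
-30 30 -1 [0.537 0.067 0.043] [-0.55  0.8  -0.23  2.22  1.59  1.21  1.73] [-0.05  0.49 -0.67  2.08  1.51  1.32  2.3 ]
-30 40 1 [0.535 0.069 0.042] [-0.02  0.87 -0.79  2.2   1.68  1.41 -1.22] [ 0.3   0.58 -1.07  2.02  1.47  1.38 -0.69]
-30 40 -1 [0.535 0.069 0.042] [-0.67  0.67 -0.01  2
[... 4309 characters left out ...]
[0.529 0.068 0.042] [-0.09  1.03 -0.56  1.47  0.73  1.7  -1.5 ] [-0.49  0.8   0.21  1.26  0.36  1.8  -0.94]
-110 40 -1 [0.529 0.068 0.042] [-0.02  1.07 -0.68  1.46  0.8   1.76  1.58] [-0.49  0.8   0.21  1.26  0.36  1.8   2.2 ]
-110 50 1 [0.53  0.071 0.042] [-0.03  0.94 -0.58  1.56  0.71  1.53 -1.49] [-0.03  0.78 -0.54  1.29  0.64  1.84 -1.22]
-110 50 -1 [0.53  0.071 0.042] [ 0.15  1.08 -0.9   1.55  0.91  1.7   1.51] [-0.08  0.76 -0.45  1.29  0.6   1.81  1.96]
-110 60 1 [0.532 0.074 0.042] [ 0.04  0.85 -0.61  1.66  0.69  1.35 -1.47] [ 0.11  0.73 -0.7   1.36  0.65  1.72 -1.25]
-110 60 -1 [0.532 0.074 0.042] [ 0.38  1.3  -1.34  1.64  1.2   1.84  1.35] [ 0.2   0.8  -0.89  1.35  0.75  1.79  1.82]
```

Run:
```python
from h import *
az,p=np.radians(-75),np.radians(40); T=pose(az,p); u=tip(0,az,p,gap=.015); so=u-.13*T[:,2]
st=lambda m:(lambda s:print(m,round(s["t"],2),np.round(inv(s["ee_pos"]),3),np.round(s["wrist_force"],1)))(env.sense())
effector.grasp(5)
e=env.sense(); env.movel(e["ee_pos"]+[0,0,.17],rate=.3); st("up")
env.reach(so+[0,0,.2],T); st("above")
env.movel(so,T,rate=.25); st("standoff")
env.movel(u,T,rate=.12); st("under")
print("goal",inv(u))
pic,d=viewer.read_camera("side"); cv2.imwrite("pics/under.png",cv2.resize(pic[110:290,140:400,::-1],None,fx=3,fy=3))
```

```text
up 2.76 [-0.232 -0.758  0.383] [-0.1 -0.6  0.3]
above 5.83 [-0.099  0.09   0.326] [-0.   0.5 -0.6]
standoff 6.78 [-0.099  0.092  0.127] [-0.5 -0.1  0. ]
under 8.01 [-0.074 -0.004  0.043] [ 0.1 -0.4  0.2]
goal [-0.07368965 -0.00489028  0.04219774]
```

View pics/under.png

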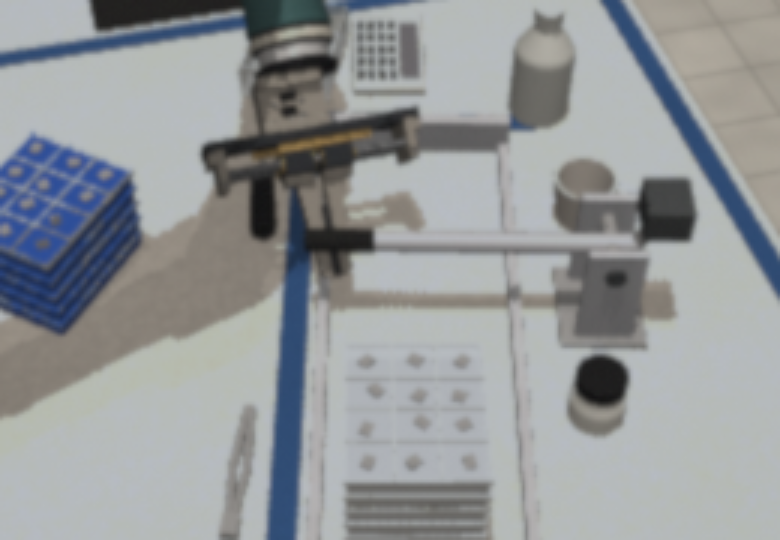

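The picture shows the finger crossing under the black sleeve at about (335,255), with its tip beyond the tube. The arm is still level and the stack hasn't moved. Now I'll raise the arm.

Run:
```python
from h import *
az,p=np.radians(-75),np.radians(40); T=pose(az,p)
st=lambda m:(lambda s:print(m,round(s["t"],2),np.round(inv(s["ee_pos"]),3),np.round(s["wrist_force"],1)))(env.sense())
for th in (0.,.2,.4,.6,.75,.85):
    env.movel(tip(th,az,p,over=.02),T,rate=.1); st(th)
    if np.linalg.norm(env.sense()["wrist_force"])>15: print("high force"); break
env.pause(.5)
pic,d=viewer.read_camera("side"); cv2.imwrite("pics/raised.png",pic[:,:,::-1]); st("end")
print([(np.round(inv(r["at"]),3),round(r["score"],2)) for r in tip_of("side","gate_arm_end")])
```

```text
0.0 8.33 [-0.072 -0.008  0.055] [ 1.5 -0.4 -0.4]
0.2 8.95 [-0.07  -0.009  0.101] [ 1.1  0.9 -1. ]
0.4 9.57 [-0.058 -0.009  0.147] [ 0.1  0.5 -0.8]
0.6 10.18 [-0.038 -0.009  0.188] [0.4 0.3 0.4]
0.75 10.68 [-0.017 -0.009  0.217] [-0.1 -0.5 -0.3]
0.85 11.07 [-0.001 -0.009  0.234] [-0.2  0.6  0.3]
end 11.62 [-0.001 -0.009  0.234] [ 0.5 -0.4  0.4]
[(array([ 0.125, -0.004,  0.341]), 0.74)]
```

View pics/raised.png

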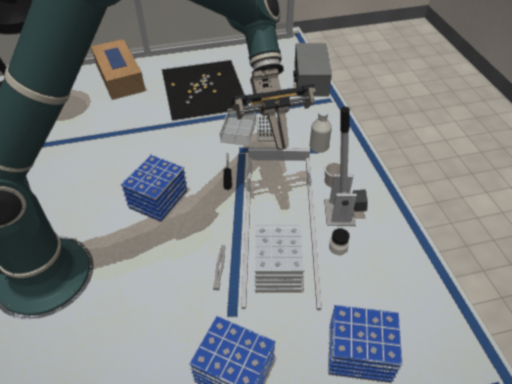

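The arm stays raised: the network puts its end at gate (0.125, 0.341) against an expected (0.129, 0.343). In the picture it stands upright at pixel (345,110). The finger is clear of it. Next is moving behind the stack with the gripper open and the tool pointing down.

Run:
```python
from h import *
st=lambda m:(lambda s:print(m,round(s["t"],2),np.round(inv(s["ee_pos"]),3),np.round(s["wrist_force"],1)))(env.sense())
X=-.011
e=inv(env.sense()["ee_pos"]); env.movel(G(-.1,e[1],.36),rate=.25); st("back")
for f in(1,-1):
    T=R@np.c_[[0,f,0],[f,0,0],[0,0,-1]]
    qs=[solver.inverse_kinematics(G(X,y,z),T) for y,z in((-.295,.3),(-.295,.04),(-.1,.04),(.06,.04))]
    print(f,np.linalg.det(T),[None if q is None else np.round(q,2).tolist() for q in qs])
    if all(q is not None for q in qs): break
effector.release()
env.reach(G(X,-.295,.3),T); st("above")
env.movel(G(X,-.295,.12),T,rate=.25); st("low")
pic,d=viewer.read_camera("side"); a=pic
cv2.imwrite("pics/behind.png",cv2.resize(a[190:,160:420,::-1],None,fx=3,fy=3))
pic,d=viewer.read_camera("wrist"); cv2.imwrite("pics/wrist.png",pic[:,:,::-1])
```

```text
back 12.46 [-0.1   -0.009  0.359] [ 0.8 -0.5 -0.5]
1 0.9999999999999999 [[0.46, 0.26, -0.12, 1.7, 0.03, 1.18, 0.07], [0.63, 0.6, -0.35, 1.9, 0.31, 0.69, -0.16], [0.35, 0.62, -0.43, 1.89, 0.38, 0.71, -0.57], [0.11, 0.7, -0.48, 1.77, 0.43, 0.78, -0.84]]
above 15.04 [-0.011 -0.293  0.3  ] [ 0.5  0.7 -0.6]
low 15.91 [-0.01  -0.294  0.121] [-0.2 -0.5 -0.2]
```

View pics/behind.png

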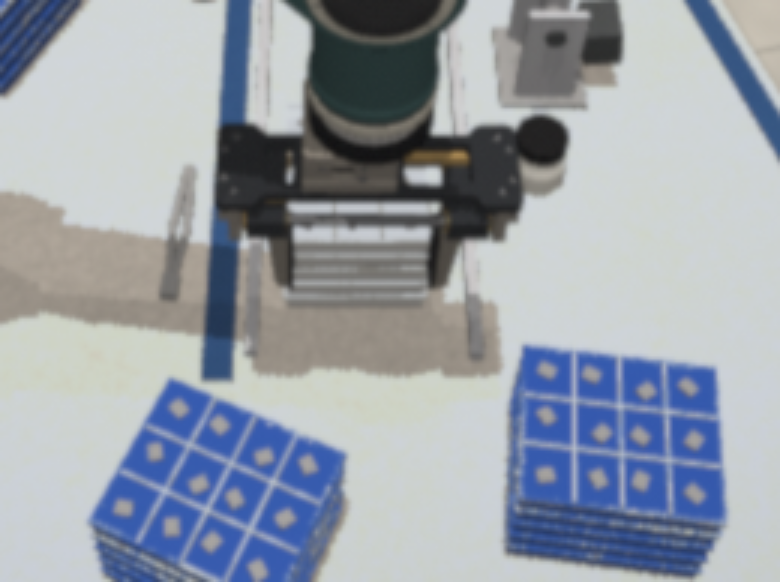

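View pics/wrist.png

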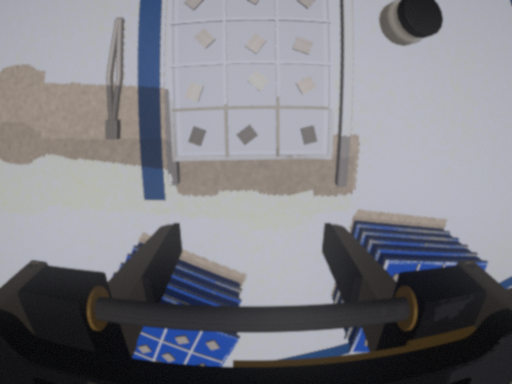

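The wrist picture shows the fingertips' inner edges at columns 181 and 323, centred on the stack (columns 172 to 330) with free space behind it. The side picture shows the fingers clear of the blue stacks and the jar. Next is descending, then pushing with a force check.

Run:
```python
from h import *
st=lambda m:(lambda s:print(m,round(s["t"],2),np.round(inv(s["ee_pos"]),3),np.round(R.T@s["wrist_force"],1)))(env.sense())
X=-.011; T=env.sense()["tcp_rot"]
print("cam in tool",np.round(np.array(viewer.camera_info("wrist")["T_tool_cam"])[:3,3],3))
T=R@np.c_[[0,1,0],[1,0,0],[0,0,-1]]
env.movel(G(X,-.295,.04),T,rate=.15); st("down")
env.movel(G(X,-.262,.04),T,rate=.06); st("near")
for y in (-.24,-.18):
    env.movel(G(X,y,.04),T,rate=.06); st(y)
    if np.linalg.norm(env.sense()["wrist_force"])>15: print("high"); break
for c in("side","top"):
    pic,d=viewer.read_camera(c); print([(np.round(inv(r["at"]),3),round(r["score"],2)) for r in tip_of(c,"stack")])
cv2.imwrite("pics/push.png",pic[:,:,::-1])
```

```text
cam in tool [ 0.084  0.    -0.169]
down 16.69 [-0.01  -0.295  0.041] [ 0.  -0.5  1. ]
near 17.39 [-0.011 -0.262  0.04 ] [-0.7  0.3 -1.3]
-0.24 17.91 [-0.011 -0.239  0.04 ] [ 0.8 -0.8 -0.1]
-0.18 19.06 [-0.011 -0.18   0.04 ] [0.3 0.1 0. ]
[(array([ 0.163, -0.397, -0.001]), 0.84), (array([-0.125,  0.332,  0.001]), 0.68), (array([-0.33 ,  0.034,  0.007]), 0.67), (array([-0.006, -0.105, -0.001]), 0.64), (array([-0.102, -0.435,  0.   ]), 0.57)]
[(array([ 0.158, -0.392,  0.004]), 0.95), (array([-0.331,  0.035,  0.002]), 0.92), (array([ 0.13 , -0.001,  0.344]), 0.72), (array([-0.01 , -0.106,  0.001]), 0.57)]
```

The stack follows the fingers: it is at y = -0.105 with the TCP at -0.18, which is the expected 75 mm gap. I'll push on to the stop.

Run:
```python
from h import *
st=lambda m:(lambda s:print(m,round(s["t"],2),np.round(inv(s["ee_pos"]),3),np.round(R.T@s["wrist_force"],1)))(env.sense())
X=-.011; T=R@np.c_[[0,1,0],[1,0,0],[0,0,-1]]
for y in (-.1,-.02,.04): env.movel(G(X,y,.04),T,rate=.08); st(y)
for y in np.arange(.044,.076,.003):
    env.movel(G(X,y,.04),T,rate=.03); st(y)
    if (R.T@env.sense()["wrist_force"])[1]<-5: print("contact"); break
for c in("side","top"):
    pic,d=viewer.read_camera(c); print([(np.round(inv(r["at"]),3),round(r["score"],2)) for r in tip_of(c,"stack")])
```

```text
-0.1 20.41 [-0.011 -0.1    0.04 ] [-0.4 -0.1  1. ]
-0.02 21.56 [-0.011 -0.02   0.04 ] [ 0.7  0.1 -0.1]
0.04 22.46 [-0.011  0.04   0.04 ] [-0.2 -0.2  0.5]
0.044 22.74 [-0.011  0.044  0.04 ] [-0.1  0.1 -0.1]
0.047 22.99 [-0.011  0.047  0.04 ] [ 0.6 -2.4 -0.4]
0.05 23.24 [-0.011  0.05   0.04 ] [ 0.3 -1.1 -0.6]
0.053000000000000005 23.49 [-0.011  0.054  0.04 ] [ 0.9 -0.9 -0.7]
0.05600000000000001 23.74 [-0.011  0.057  0.04 ] [-0.  -0.6 -0.2]
0.05900000000000001 23.99 [-0.011  0.058  0.04 ] [-1.  -4.9  2.1]
0.06200000000000001 24.24 [-0.011  0.058  0.04 ] [ -3.7 -10.8   6.1]
contact
[(array([ 0.16 , -0.397, -0.002]), 0.91), (array([-0.33 ,  0.038,  0.006]), 0.7), (array([-0.005,  0.132, -0.004]), 0.64), (array([-0.105, -0.436,  0.001]), 0.56)]
[(array([-0.332,  0.041,  0.001]), 0.87), (array([-0.102, -0.432, -0.002]), 0.63), (array([-0.014,  0.132,  0.001]), 0.58)]
```

The push met the stop at TCP y = 0.058 (expected 0.06). I'll back off, lift clear and check.

Run:
```python
from h import *
st=lambda m:(lambda s:print(m,round(s["t"],2),np.round(inv(s["ee_pos"]),3),np.round(R.T@s["wrist_force"],1)))(env.sense())
X=-.011; T=R@np.c_[[0,1,0],[1,0,0],[0,0,-1]]
env.movel(G(X,.05,.04),T,rate=.03); env.movel(G(X,-.05,.04),T,rate=.12); st("off")
env.movel(G(X-.03,-.12,.3),T,rate=.2); env.movel(G(-.2,-.2,.35),T,rate=.25); st("clear")
for c in("top","side"):
    pic,d=viewer.read_camera(c); P=(cloud(c,d)-O)@R
    m=(abs(P[:,0])<.11)&(P[:,1]<.3)&(P[:,1]>.0)&(P[:,2]>.08)&(P[:,2]<.11)
    print(c,m.sum(),cv2.minAreaRect((P[m,:2]*1000).astype(np.float32)))
    print("arm",[(np.round(inv(r["at"]),3),round(r["score"],2)) for r in tip_of(c,"gate_arm_end")])
    print("stop",[(np.round(inv(r["at"]),3),round(r["score"],2)) for r in tip_of(c,"lane_stop")])
cv2.imwrite("pics/end.png",cv2.resize(pic[90:280,140:400,::-1],None,fx=3,fy=3))
```

```text
off 25.98 [-0.011 -0.049  0.04 ] [-1.2  0.1 -0.8]
clear 28.38 [-0.199 -0.199  0.35 ] [0.4 0.3 0.1]
top 1391 ((19.94683837890625, 178.02606201171875), (219.33184814453125, 176.87339782714844), 89.24793243408203)
arm [(array([ 0.126, -0.   ,  0.345]), 0.69)]
stop [(array([-0.002,  0.2  ,  0.002]), 0.7)]
side 1502 ((21.376541137695312, 171.1441650390625), (210.29563903808594, 176.96951293945312), 89.9615249633789)
arm [(array([ 0.125, -0.002,  0.341]), 0.88)]
stop []
```

View pics/end.png

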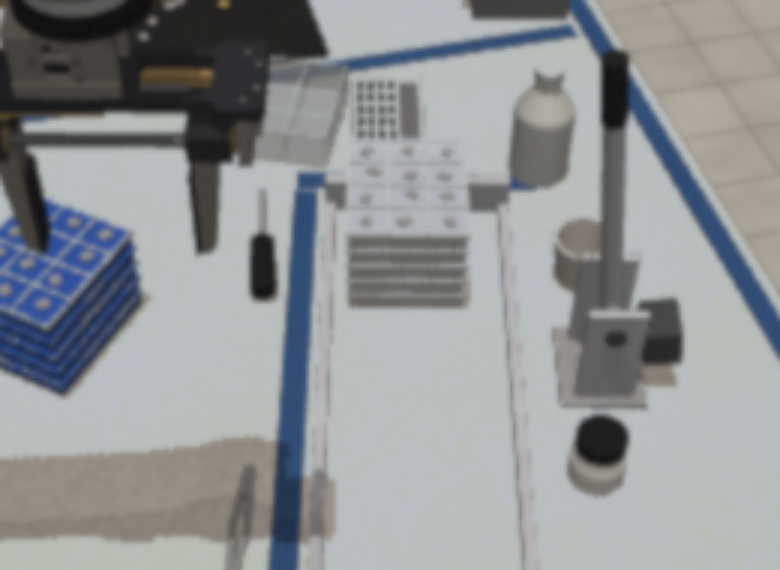

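The stack stands square against the stop bar, seen at about (410,190) in the crop, and the arm is upright at (612,150). The other things are where they were and the gripper is clear. I'm handing it in.

```bash
python3 -c "
from station import *
print(workorder.finish_job(), env.sense()['t'])"
```

```text
the job is handed in; nothing more can be done
the job is handed in; nothing more can be done
```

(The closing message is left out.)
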